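# Slide a carton home in a light-grid length gauge and take the reading

## Robot

A 6-joint arm with a two-finger parallel gripper is mounted at the origin on a cart in front of the work surface, level with it; the furniture and walls round the work are solid. World frame = base frame: x ahead of the robot, y to its left, z up, the work surface at z = 0. Lengths are in m, angles in rad, forces in N, time in s.
With the tool pointing down it reaches from about 0.375 to 0.9 m from the base axis. Payload 3.1 kg.
Tool frame: the origin (TCP) lies midway between the tips of the shut fingers; the grasp point (between the pads) lies 19 mm behind it (env.grip_point_offset is the distance from the TCP to the grasp point, in m); z points along the fingers, y is the line along which they close (so a half turn about z gives the same grasp; the last joint's range is limited). The gripper opens to 85 mm and grips with 20 to 120 N. Pads are 22 mm wide; open, the fingers measure 114 mm over their backs; the gripper's body (76 mm by 85 mm) begins 54 mm behind the grasp point. The pads swing forward as they close: fully open they stand 13 mm farther back than shut.
Start: joints at [0.998, 0.527, 1.433, -0, 1.181, -0.178], TCP at [0.24, 0.577, 0.231] pointing down, gripper open.
Joint ranges: [-3.08, 3.08], [-0.75, 2.2], [0.22, 2.44], [-1.43, 4.57], [0, 2.65], [-2.85, 2.85]. Speed limits (rad/s): [2.79, 2.79, 3.14, 3.14, 3.14, 3.14].

## Interface

Orientations are given as a 3x3 rotation matrix whose columns are the frame's x, y, z axes.
In Python, from plant import env gives the robot as it stands. The module is installed in compiled form; this text tells all that it offers.
- The arm moves only by the shell command python3 -m creep 'ROWS' [OPENING] [FORCE]. ROWS is JSON, a list of rows, each a list of 4 numbers: the shift along the tool's x, y, z in m, then the turn about the tool's z in rad. In form: [[x, y, z, yaw], ...]. A call has 1 to 5 rows; each row is the pose to reach, as a shift and turn from the pose commanded when the call began, along the tool's axes at that moment; what a row does not reach only later rows make up. A row lasts 1/8 s, in which the tool goes at most 62.5 mm and 10.7 degrees, less where a joint would pass 70% of its speed; a pose out of reach is approached as far as the arm can. A call with a gripper value outside its range is refused whole. OPENING is the finger opening in m, from 0 to 0.0854, set as the call begins (- or left out, the last holds). The fingers move at their own pace and stop on an object; FORCE is the grip in N (left out, the last holds). Time passes only in rows, so rows that repeat a pose let the fingers close. It gives the time, the measured TCP pose, the force, the opening and the grip force at its end, in the units of the state.
- env.get_state(): the state, without advancing time (a new reading comes with each control period).
- env.snapshot(name): name is "side" or "top" or "wrist"; returns a dict with "frame" (400x640x3 uint8, red, green, blue), "mtx" (3x3 intrinsics, pixels), "origin" and "rotation" of the camera in the world; the wrist camera has in their place "tool_from_camera" (4x4, takes a point from camera to tool coordinates, whose origin is the TCP and whose axes are the flange's). Camera axes: x right, y down, z forward; pixel columns grow to the right and rows downward; lengths in m; the calibration is good to about 2 mm. A picture is of the moment at which its call begins: read the wrist's pose just before it. There is no depth.
- env.sign_off(): hands the job in; it is judged then, once.
The state is a dict: "time_s": time; "qpos": joint angles; "qd": joint speeds; "tau": joint torques, N m; "ee_pos": TCP position; "eef_rot": TCP orientation; "contact_force": force on the tool from outside, world axes, zero at the start; "wrist_torque": the same for the moment, N m; "gripper_width": finger opening in m; "grasp_force": force on a finger pad.
Only numpy, scipy, OpenCV 4.12 (cv2) and the standard library are available. Lean on these libraries where they do the work, as an engineer would, in place of code of your own. Each camera call takes 0.05 s, during which the arm holds its last target. There are 200 camera calls.

## Task

Measure the length of the small upright cream carton that stands before the gauge's open end: push it lengthwise along the bench with the fingers, never pinching or lifting it, down the lane between the gauge's two low sensor bars until its leading end has pushed the little plunger in and rests gently against the end stop; nothing, neither carton nor robot, may touch the finely aligned sensor bars on the way. Then press the round button on top of the gauge's head all the way down to take the reading, and let go, leaving the carton home against the stop and the other things on the bench where they are.

Things in the scene. Friction and masses are not known exactly. Their poses are not given: they have to be found in the camera images.
- gauge: length gauge fixed to the bench: two parallel aluminium sensor bars form a straight lane 67 mm wide, 200 mm long, ending at a grey head (80 mm along the lane, 124 across, 46 high). Origin on the bench in the middle of the lane's open mouth; x points down the lane to the head, y left as seen looking down the lane, z up. The carton slides on the bench itself, the lane has no floor of its own
- bar_left: the sensor bar on the gauge's +y side, fixed: 200 mm long, 18 mm wide, 20 mm high, from 33.5 to 51.5 mm left of the lane's centre line, with two low angle feet on its outer side (reaching 69.5 mm from the centre line). Its origin coincides with the gauge's. Must not be touched
- bar_right: the same bar on the gauge's -y side, mirrored. Its origin coincides with the gauge's. Must not be touched
- stop (a point): centre of the end stop, the head's front face that closes the lane: 200 mm from the mouth, 26 mm above the bench
- plunger (a joint): steel plunger with an 18 mm round cap in the middle of the end stop, 26 mm above the bench; 0 = out, its cap standing 8 mm before the stop face; 0.008 m = pushed in level with the stop face. It has a weak spring (0.1 N out, 0.3 N in), less than the friction that holds the carton, so a carton let go there stays
- read_button (a joint): round grey push button, 26 mm across, in a black round collar (42 mm across) on top of the head; value is its travel downward: 0 = up, 0.005 m = fully down, at about 4 N; springs back
- read_button_top (a point): centre of the button's top face, 26 mm beyond the stop face on the lane's centre line, 67 mm above the bench (moves down with the button)
- carton: small cream carton standing upright before the lane's mouth: 45 mm (its x) by 64 mm (its y, the length) by 59 mm high, 0.2 to 0.33 kg, friction on the bench about 0.6; lid fixed. Origin: centre of its underside. Starts with y within 0.45 rad of the lane's direction (either end may lead), centre 95 to 135 mm before the mouth and up to 45 mm to either side of the centre line
- kit_box: bystander: flat cream box, 56 x 90 x 22 mm, origin at the centre of its underside
- white_cup: bystander: round lidded sample cup, 56 mm across, 58 mm high, origin at the centre of its underside
- elbow_fitting: bystander: small brass elbow fitting with black caps, 18 x 33 x 32 mm, origin at its underside
- jog_pendant: bystander: black control pendant with a grey knob, 53 x 68 x 39 mm, origin at the centre of its underside
- open_spanner: bystander: spanner lying flat, 31 x 160 x 7 mm, origin at the centre of its underside
Not all that is in view belongs to the job. What is shaped like the carton but brown, orange or turquoise is not meant.

How it is judged:
On the way, in this order (a step that is already met when the one before it is completed fails the run):
1. the carton stands square against the end stop with the plunger pushed in (value of joint plunger above 0.0055 m and x of carton in the frame of gauge above 0.16 m and y of carton in the frame of gauge between -0.011 and 0.011 m and angle between the y axis of carton and the x axis of gauge, either way round below 0.1 rad and angle between carton's own z axis and vertical below 0.05 rad), for 0.2 s.
2. the read button is pressed down with the carton home (all of step 1 and value of joint read_button above 0.0038 m), for 0.05 s.
At the end, for the whole second after the job is handed in: Carton still and upright between the bars, lengthwise within 0.1 rad and 11 mm of the lane's centre line, at the stop with the plunger in by 5.5 of its 8 mm; button pressed 3.8 of its 5 mm with the carton home, and back up (all of step 1 and value of joint read_button below 0.001 m and linear speed of carton below 0.01 m/s and height (world z) of carton below 0.004 m); the robot touches nothing.
It fails at once if a sensor bar was touched by the carton or the robot (contact force between any of bar_left, bar_right and anything else above 0.3 N).
It fails at once if the carton was lifted off the bench or tipped (height (world z) of carton above 0.008 m or angle between carton's own z axis and vertical above 0.2 rad).
It fails at once if the carton was pinched or pushed hard (over 30 N) (contact force between the fingers and carton above 30 N).
It fails at once if the reading was taken before the carton was home (value of joint read_button above 0.0038 m and value of joint plunger below 0.004 m).
It fails at once if a bystander was moved more than 15 mm (distance of any of kit_box, white_cup, elbow_fitting, jog_pendant, open_spanner from where it was at the start of the episode above 0.015 m).
It also fails if it takes over 72 s, if anything falls off the work surface, if the arm or the gripper's body presses on something with over 40 N, if the wrist force passes 120 N, or if a joint passes its speed limit or range.

## Working session

There is one attempt and no reset: what is moved stays moved. The work goes in short steps, Python scripts to look and compute and a shell command to move; the robot and the scene stay as the last step left them, time stands still between calls to the robot, and variables do not carry over. Pictures are saved under pics/ and viewed, at most 12 in all, crops included, and the job is handed in when it is done.

```bash
mkdir -p pics; cat > h.py <<'E'
import numpy as np, cv2, json
from plant import env
def snap(n,f):
    s=env.snapshot(n); cv2.imwrite(f'pics/{f}.png',s['frame'][:,:,::-1])
    np.savez(f'pics/{f}.npz',**{k:np.array(s[k]) for k in s}); return s
def px2w(s,u,v,z):
    d=np.array(s['rotation'])@np.linalg.inv(s['mtx'])@np.array([u,v,1.]); o=np.array(s['origin'])
    return o+d*(z-o[2])/d[2]
def w2px(s,p):
    c=np.array(s['rotation']).T@(np.array(p)-s['origin']); q=np.array(s['mtx'])@c; return q[:2]/q[2]
E
python3 - <<'E'
from h import *
s=env.get_state(); print(s['ee_pos'],s['eef_rot'],s['gripper_width'])
t=snap('top','top0'); u=snap('side','side0')
for k in (t,u): print(k['origin'],np.round(k['rotation'],3).tolist(),k['mtx'][0])
E
```

```text
[0.23995125 0.57632708 0.230342  ] [[-9.23066690e-01  3.84638114e-01 -1.18622387e-03]
 [ 3.84639737e-01  9.23064999e-01 -1.81100903e-03]
 [ 3.98378638e-04 -2.12795095e-03 -9.99997657e-01]] 0.08579132533769121
[0.36719786 0.02546386 1.11191011] [[0.021, -0.993, 0.115], [-1.0, -0.023, -0.018], [0.021, -0.114, -0.993]] [408.77042024   0.         322.7350832 ]
[ 1.04896261 -1.11250823  0.72660067] [[0.894, 0.224, -0.389], [0.448, -0.404, 0.797], [0.021, -0.887, -0.462]] [436.82794132   0.         316.64998745]
```

View pics/top0.png

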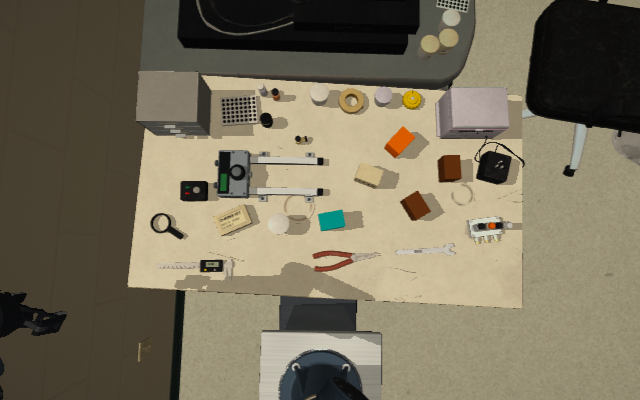

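View pics/side0.png

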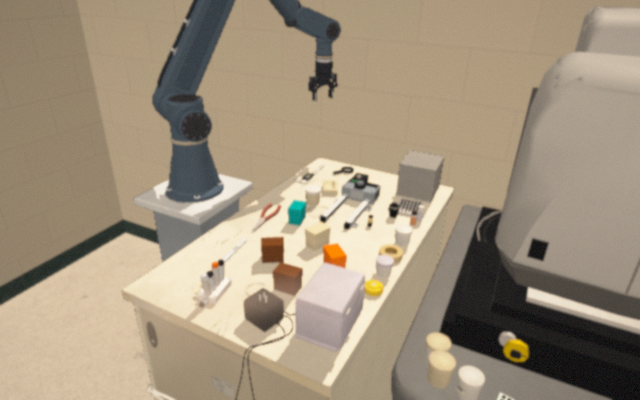

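The top view shows these candidates:
- Cream upright block at (369,175), in front of the lane mouth at about (322,176). This matches the carton.
- Flat cream kit box at (232,220).
- Orange block at (400,142), turquoise block at (332,220) and brown blocks at (450,168) and (415,206), which are decoys.

I'll check the choice in a close crop.

```bash
python3 - <<'E'
import cv2
i=cv2.imread('pics/top0.png')[135:215,205:405]
cv2.imwrite('pics/c0.png',cv2.resize(i,None,fx=4,fy=4,interpolation=cv2.INTER_CUBIC))
E
```

```text
(no output)
```

View pics/c0.png

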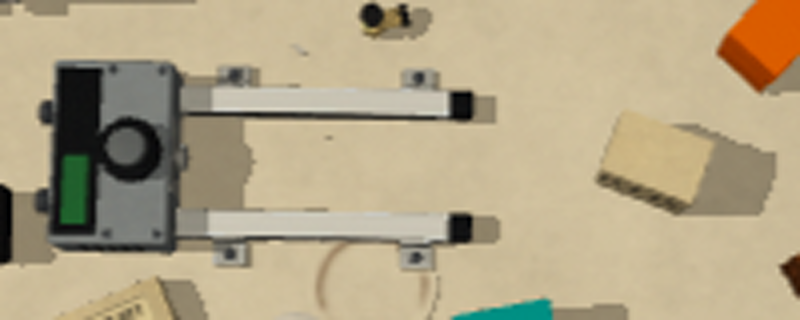

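The crop confirms the carton: cream, standing at crop (657,160), ahead of the mouth with bar ends at crop (472,105) and (472,228). The button is at crop (130,148).

```bash
python3 - <<'E'
from h import *
s=np.load('pics/top0.npz')
f=lambda u,v,z:np.round(px2w(s,205+u/4-.4,135+v/4-.4,z),4)
for n,u,v,z in [('barfar',472,105,.02),('barnear',472,228,.02),('button',130,148,.067),
 ('h1',57,62,.046),('h2',180,62,.046),('h3',174,250,.046),('h4',50,250,.046),
 ('c1',625,110,.059),('c2',714,140,.059),('c3',686,203,.059),('c4',600,172,.059)]: print(n,f(u,v,z))
w=env.snapshot('wrist'); print(np.round(w['tool_from_camera'],3).tolist(), w['mtx'])
E
```

```text
barfar [0.6045 0.0078 0.02  ]
barnear [0.5201 0.0061 0.02  ]
button [0.5605 0.2289 0.067 ]
h1 [0.6209 0.2837 0.046 ]
h2 [0.623  0.2026 0.046 ]
h3 [0.4973 0.2013 0.046 ]
h4 [0.4954 0.282  0.046 ]
c1 [ 0.5953 -0.0921  0.059 ]
c2 [ 0.5767 -0.1508  0.059 ]
c3 [ 0.5344 -0.1327  0.059 ]
c4 [ 0.5536 -0.0762  0.059 ]
[[0.002, -0.961, -0.277, 0.072], [1.0, 0.002, 0.001, 0.0], [-0.0, -0.277, 0.961, -0.142], [0.0, 0.0, 0.0, 1.0]] [[285.2664719    0.         319.15443223]
 [  0.         285.2664719  196.89978747]
 [  0.           0.           1.        ]]
```

```bash
cat >> h.py <<'E'
def to(x,y,z,phi):
    "shift in tool axes and turn to reach pose with tool x heading phi (deg)"
    s=env.get_state(); R=np.array(s['eef_rot']); p=np.array(s['ee_pos'])
    ph=np.degrees(np.arctan2(R[1,0],R[0,0]))
    print('now',np.round(p,4),'phi %.2f'%ph,'-> shift',np.round(R.T@([x,y,z]-p),4),'turn %.4f'%np.radians((ph-phi+180)%360-180))
E
python3 -c "
from h import *
to(.562,-.02,.2,90)"
```

```text
now [0.24   0.5765 0.2305] phi 157.38 -> shift [-0.5266 -0.4267  0.0311] turn 1.1760
```

```bash
python3 -m creep '[[-0.042,-0.034,0,0.09],[-0.084,-0.068,0,0.18],[-0.126,-0.102,0,0.27],[-0.168,-0.136,0,0.36],[-0.21,-0.17,0,0.45]]' 0.014; python3 -c "
from h import *
to(.562,-.02,.2,90)"
```

```text
time_s: 0.78
ee_pos: [0.3694, 0.3377, 0.2312]
eef_rot: [[-0.662, 0.75, 0.0], [0.75, 0.662, -0.0], [-0.0, 0.0, -1.0]]
contact_force: [1.1, -0.3, -0.5]
gripper_width: 0.014
grasp_force: 0.0
now [0.3694 0.3377 0.2312] phi 131.45 -> shift [-0.3956 -0.0924  0.0313] turn 0.7234
```

```bash
python3 -m creep '[[-0.05,-0.012,0,0.09],[-0.1,-0.024,0,0.18],[-0.15,-0.035,0,0.27],[-0.2,-0.047,0.01,0.36],[-0.25,-0.058,0.02,0.45]]'; python3 -c "
from h import *
to(.562,-.02,.2,90)"
```

```text
time_s: 1.4
ee_pos: [0.492, 0.1122, 0.2111]
eef_rot: [[-0.269, 0.963, 0.0], [0.963, 0.269, 0.0], [0.0, 0.0, -1.0]]
contact_force: [0.2, -0.8, -0.4]
gripper_width: 0.0141
grasp_force: 0.0
now [0.492  0.1122 0.2111] phi 105.63 -> shift [-0.1462  0.0318  0.0111] turn 0.2728
```

```bash
python3 -m creep '[[-0.048,0.01,0.004,0.09],[-0.097,0.021,0.008,0.18],[-0.146,0.032,0.011,0.273],[-0.146,0.032,0.011,0.273]]'; python3 - <<'E'
from h import *
to(.562,-.02,.2,90)
s=env.get_state(); w=snap('wrist','w1')
T=np.eye(4);T[:3,:3]=s['eef_rot'];T[:3,3]=s['ee_pos']; C=T@w['tool_from_camera']
np.savez('pics/w1.npz',origin=C[:3,3],rotation=C[:3,:3],mtx=w['mtx'])
E
```

```text
time_s: 1.9
ee_pos: [0.564, -0.0214, 0.1999]
eef_rot: [[0.002, 1.0, 0.002], [1.0, -0.002, -0.001], [-0.001, 0.002, -1.0]]
contact_force: [-0.2, 0.5, -0.4]
gripper_width: 0.0138
grasp_force: 0.0
now [ 0.564  -0.0214  0.1999] phi 89.91 -> shift [ 0.0014 -0.002  -0.0001] turn -0.0015
```

View pics/w1.png

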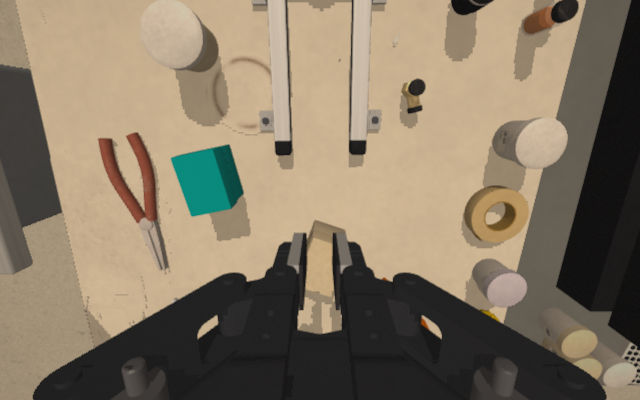

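The wrist view shows the bar ends at (283,153) and (358,153), with the carton at about (325,250) partly hidden by the fingers. I'll back off behind the carton so I can see both.

```bash
python3 -m creep '[[-0.05,-0.004,0,0.1],[-0.1,-0.008,0,0.2],[-0.15,-0.012,0,0.3],[-0.19,-0.016,0,0.3],[-0.19,-0.016,0,0.3]]'; cat >> h.py <<'E'
def wsnap(f):
    s=env.get_state(); w=snap('wrist',f)
    T=np.eye(4);T[:3,:3]=s['eef_rot'];T[:3,3]=s['ee_pos']; C=T@w['tool_from_camera']
    np.savez(f'pics/{f}.npz',origin=C[:3,3],rotation=C[:3,:3],mtx=w['mtx'])
E
python3 - <<'E'
from h import *
wsnap('w2')
i=cv2.imread('pics/w2.png')[0:260,180:460]
i=cv2.resize(i,None,fx=2.1,fy=2.1,interpolation=cv2.INTER_CUBIC);cv2.imwrite('pics/w2c.png',i)
E
```

```text
time_s: 2.58
ee_pos: [0.5461, -0.2094, 0.2003]
eef_rot: [[0.295, 0.956, -0.0], [0.956, -0.295, -0.0], [-0.0, -0.0, -1.0]]
contact_force: [0.4, 0.0, 0.5]
gripper_width: 0.0141
grasp_force: 0.0
```

View pics/w2c.png

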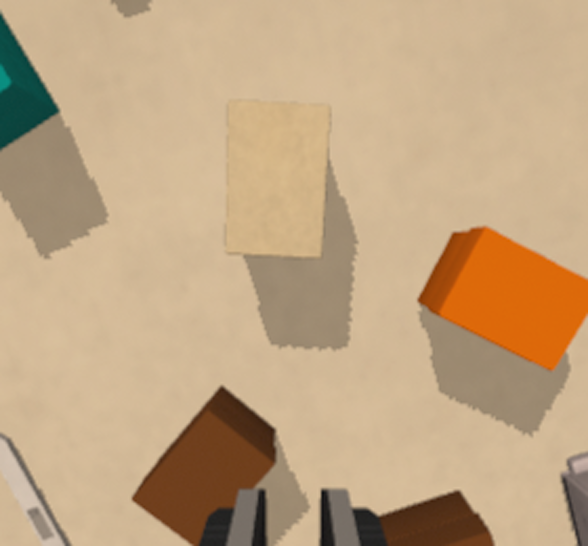

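The carton's top corners are at crop (228,101), (330,105), (321,257) and (225,252). A brown block at (205,470) lies behind it on the left. Next I'll measure the lane in w1, in an enlarged crop.

```bash
python3 - <<'E'
from h import *
s=np.load('pics/w2.npz')
g=lambda u,v,z:np.round(px2w(s,180+u/2.1-.26,v/2.1-.26,z),4)
c=[g(*p,.059) for p in [(228,101),(330,105),(321,257),(225,252)]]
print(c); m=np.mean(c,0); d=(c[0]+c[1]-c[2]-c[3])/2; e=(c[1]+c[2]-c[0]-c[3])/2
print(m,np.linalg.norm(d),np.linalg.norm(e),np.degrees(np.arctan2(d[1],d[0])))
print('brown',[g(*p,.055) for p in [(222,387),(276,460),(133,498)]],'orange',g(420,300,.055))
i=cv2.imread('pics/w1.png')[0:170,250:400]
cv2.imwrite('pics/w1c.png',cv2.resize(i,None,fx=3.5,fy=3.5,interpolation=cv2.INTER_CUBIC))
E
```

```text
[array([ 0.5558, -0.0778,  0.059 ]), array([ 0.597 , -0.0921,  0.059 ]), array([ 0.5757, -0.1515,  0.059 ]), array([ 0.5344, -0.1365,  0.059 ])]
[ 0.565725 -0.114475  0.059   ] 0.06279112198392382 0.04377425042190895 70.1221376652546
brown [array([ 0.5117, -0.1969,  0.055 ]), array([ 0.5257, -0.2412,  0.055 ]), array([ 0.4482, -0.2395,  0.055 ])] orange [ 0.6151 -0.1842  0.055 ]
```

View pics/w1c.png

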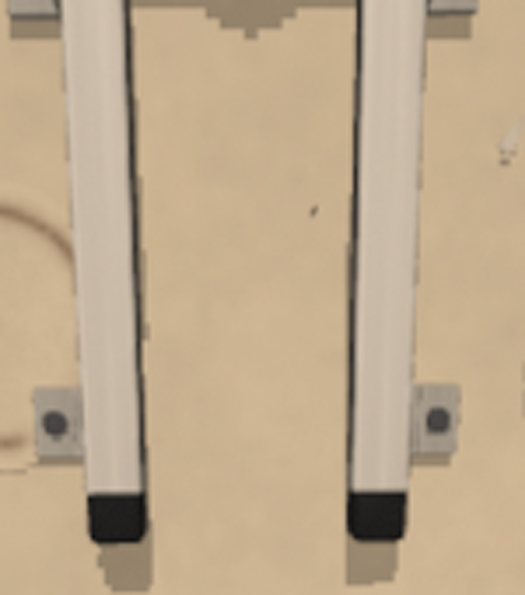

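The bars' inner top edges run from (126,0) to (145,535) on the left and (362,0) to (349,535) on the right. The mouth ends are at row 541.

```bash
python3 - <<'E'
from h import *
s=np.load('pics/w1.npz')
g=lambda u,v,z=.02:px2w(s,250+u/3.5-.36,v/3.5-.36,z)
for a,b in [((126,0),(362,0)),((145,535),(349,535)),((62,0),(426,0)),((88,535),(405,535))]:
    A,B=g(*a),g(*b); print(np.round([A,B,(A+B)/2],4).tolist(), np.linalg.norm(A-B))
print(g(117,541),g(377,541))
to(.5465,-.167,.2,70)
E
```

```text
[[0.53, 0.158, 0.02], [0.596, 0.158, 0.02], [0.563, 0.158, 0.02]] 0.0659977831551917
[[0.5313, 0.0089, 0.02], [0.5968, 0.0089, 0.02], [0.5641, 0.0089, 0.02]] 0.06552170200630134
[[0.5121, 0.158, 0.02], [0.6139, 0.158, 0.02], [0.563, 0.158, 0.02]] 0.10179319098169297
[[0.513, 0.0089, 0.02], [0.6148, 0.0089, 0.02], [0.5639, 0.0089, 0.02]] 0.10181557624999973
[0.52222993 0.00699124 0.02      ] [0.60587731 0.00699984 0.02      ]
now [ 0.5459 -0.2076  0.2001] phi 72.94 -> shift [ 0.039  -0.0113  0.0002] turn 0.0513
```

```bash
python3 -m creep '[[0.036,-0.011,0.04,0.051],[0.036,-0.011,0.09,0.051],[0.036,-0.011,0.135,0.051],[0.036,-0.011,0.173,0.051],[0.036,-0.011,0.173,0.051]]'; python3 -c "
from h import *
to(.5465,-.167,.027,70)"
```

```text
time_s: 3.25
ee_pos: [0.544, -0.1669, 0.0249]
eef_rot: [[0.339, 0.941, -0.007], [0.941, -0.339, 0.004], [0.002, -0.008, -1.0]]
contact_force: [0.7, 0.2, 0.0]
gripper_width: 0.014
grasp_force: 0.0
now [ 0.544  -0.1669  0.0249] phi 70.21 -> shift [ 0.0007  0.0023 -0.0021] turn 0.0036
```

```bash
python3 -m creep '[[0,0.0025,-0.003,0],[0.004,0.0025,-0.003,0],[0.008,0.0025,-0.003,0],[0.012,0.0025,-0.003,0],[0.016,0.0025,-0.003,0]]'; python3 -c "
from h import *
to(.5465,-.167,.028,70);print(env.get_state()['contact_force']);snap('top','top1')"
```

```text
time_s: 3.88
ee_pos: [0.5545, -0.1562, 0.0307]
eef_rot: [[0.341, 0.94, 0.0], [0.94, -0.341, -0.001], [-0.001, 0.001, -1.0]]
contact_force: [-2.0, -2.9, 3.1]
gripper_width: 0.0142
grasp_force: 1.8
now [ 0.5545 -0.1562  0.0307] phi 70.09 -> shift [-0.0129 -0.0039  0.0027] turn 0.0015
[-1.99938335 -2.88196135  3.14626817]
```

```bash
python3 -m creep '[[0,0,0.002,0],[0,0,0.002,0]]'; python3 - <<'E'
from h import *
wsnap('w3')
i=cv2.imread('pics/w3.png')[0:330,180:460]
i=cv2.resize(i,None,fx=1.8,fy=1.8,interpolation=cv2.INTER_CUBIC);cv2.imwrite('pics/w3c.png',i)
E
```

```text
time_s: 4.18
ee_pos: [0.5541, -0.1561, 0.0279]
eef_rot: [[0.341, 0.94, -0.001], [0.94, -0.341, 0.0], [0.0, -0.001, -1.0]]
contact_force: [-0.1, -0.0, -0.2]
gripper_width: 0.0141
grasp_force: 0.0
```

View pics/w3c.png

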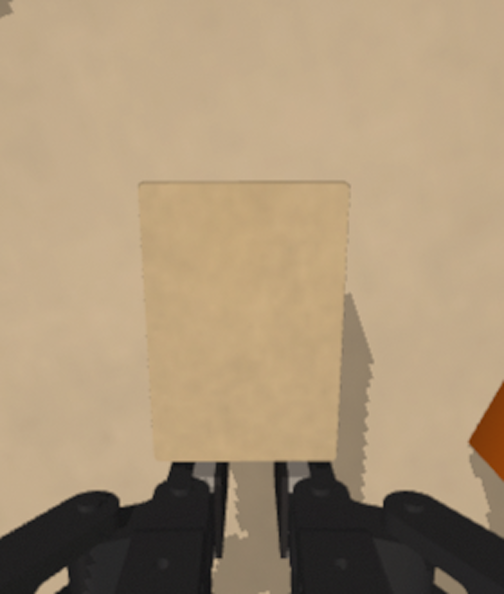

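The carton is flush against both fingertips: trailing edge from (153,460) to (337,460), leading edge from (139,183) to (350,183). It sits about 1.5 mm left of the finger centre.

```bash
python3 - <<'E'
from h import *
s=np.load('pics/w3.npz')
g=lambda u,v,z:px2w(s,180+u/1.8-.22,v/1.8-.22,z)
c=[g(*p,.059) for p in [(139,183),(350,183),(337,460),(153,460)]]
st=env.get_state();R=np.array(st['eef_rot'])
print(np.round([R.T@(p-st['ee_pos']) for p in c],4)); print(np.mean(c,0))
E
```

```text
[[ 0.0757 -0.0245 -0.031 ]
 [ 0.0757  0.0188 -0.031 ]
 [ 0.0129  0.0192 -0.031 ]
 [ 0.0127 -0.0248 -0.031 ]]
[ 0.56659524 -0.11359525  0.059     ]
```

```bash
cat >> h.py <<'E'
def plan(c0,f0,c1,f1,n,rel=(.044,-.0028)):
    "TCP rows (tool axes) carrying carton centre c0->c1, heading f0->f1 deg"
    s=env.get_state(); R=np.array(s['eef_rot']); p=np.array(s['ee_pos']); ph=np.degrees(np.arctan2(R[1,0],R[0,0]))
    for k in range(1,n+1):
        a=k/n; c=np.array(c0)*(1-a)+np.array(c1)*a; f=np.radians(f0*(1-a)+f1*a)
        x=np.array([np.cos(f),np.sin(f)]); y=np.array([x[1],-x[0]]); t=c-rel[0]*x-rel[1]*y
        d=R.T@np.array([t[0]-p[0],t[1]-p[1],.027-p[2]]); print(np.round(d,4),round(np.radians(ph-np.degrees(f)),3))
E
python3 -c "
from h import *
plan((.5666,-.1136),70.1,(.5643,-.045),90.4,10)"
```

```text
[ 0.0068 -0.001   0.001 ] -0.036
[ 0.0133 -0.002   0.001 ] -0.072
[ 0.0199 -0.003   0.001 ] -0.107
[ 0.0266 -0.004   0.001 ] -0.143
[ 0.0333 -0.005   0.001 ] -0.178
[ 0.0401 -0.0061  0.001 ] -0.213
[ 0.0469 -0.0071  0.001 ] -0.249
[ 0.0538 -0.0082  0.001 ] -0.284
[ 0.0607 -0.0093  0.001 ] -0.32
[ 0.0677 -0.0104  0.001 ] -0.355
```

```bash
python3 -m creep '[[0.007,-0.001,0,-0.036],[0.0133,-0.002,0,-0.072],[0.02,-0.003,0,-0.107],[0.0266,-0.004,0,-0.143],[0.0333,-0.005,0,-0.178]]'; python3 -c "
from h import *
plan((.5655,-.0793),80.2,(.5643,-.045),90.4,5)"
```

```text
time_s: 4.85
ee_pos: [0.5612, -0.1226, 0.0283]
eef_rot: [[0.167, 0.986, 0.0], [0.986, -0.167, -0.0], [-0.0, 0.0, -1.0]]
contact_force: [-0.3, -1.5, -0.8]
gripper_width: 0.0141
grasp_force: 0.6
[ 0.0063 -0.0001  0.0013] -0.032
[0.0132 0.0001 0.0013] -0.068
[0.0202 0.0002 0.0013] -0.103
[0.0272 0.0004 0.0013] -0.139
[0.0342 0.0005 0.0013] -0.174
```

```bash
python3 -m creep '[[0.0065,0,0,-0.034],[0.0132,0,0,-0.068],[0.0202,0,0,-0.103],[0.0272,0,0,-0.139],[0.0342,0.0005,0,-0.176]]'; python3 - <<'E'
from h import *
to(.567,-.089,.028,90.4)
wsnap('w4')
i=cv2.imread('pics/w4.png')[0:280,180:460]
i=cv2.resize(i,None,fx=2.1,fy=2.1,interpolation=cv2.INTER_CUBIC);cv2.imwrite('pics/w4c.png',i)
E
```

```text
time_s: 5.48
ee_pos: [0.5674, -0.0891, 0.0283]
eef_rot: [[-0.008, 1.0, 0.0], [1.0, 0.008, -0.0], [-0.0, 0.0, -1.0]]
contact_force: [0.5, -1.6, 0.3]
gripper_width: 0.0138
grasp_force: 0.5
now [ 0.5674 -0.0891  0.0283] phi 90.49 -> shift [ 0.0001 -0.0004  0.0003] turn 0.0015
```

View pics/w4c.png

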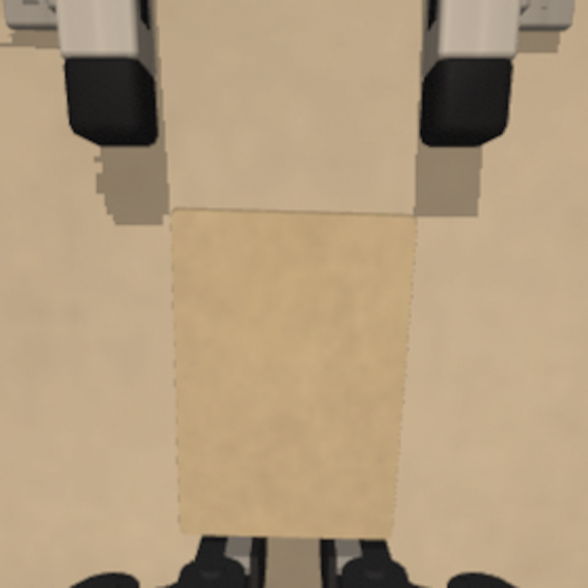

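The carton is flush on the fingers and nearly aligned: leading edge from (172,209) to (415,215), trailing edge from (181,533) to (393,538). The bar caps span columns 66–157 and 421–510.

```bash
python3 - <<'E'
from h import *
s=np.load('pics/w4.npz')
g=lambda u,v,z:px2w(s,180+u/2.1-.26,v/2.1-.26,z)
c=[g(*p,.059) for p in [(172,209),(415,215),(393,538),(181,533)]]
print(np.round(c,4).tolist(),np.mean(c,0)); d=c[0]+c[1]-c[2]-c[3]; print(np.degrees(np.arctan2(d[1],d[0])))
e=c[1]+c[2]-c[0]-c[3]; print(np.degrees(np.arctan2(e[1],e[0]))+90)
for r,a,b in((100,66,157),(100,421,510)): print(g(a,r,.02),g(b,r,.02))
print(g(157,130,.02),g(421,130,.02))
for v in(60,145):print(g(110,v,.02))
E
```

```text
[[0.5443, -0.0124, 0.059], [0.5871, -0.013, 0.059], [0.5868, -0.0761, 0.059], [0.5432, -0.0755, 0.059]] [ 0.56536026 -0.04423534  0.059     ]
89.38671702293587
89.1835981701097
[0.51372589 0.01265055 0.02      ] [0.53439898 0.0128541  0.02      ]
[0.59432622 0.01344416 0.02      ] [0.61451307 0.01364292 0.02      ]
[0.53407025 0.00661374 0.02      ] [0.59475928 0.00721501 0.02      ]
[0.52432426 0.02083227 0.02      ]
[0.52302144 0.00332551 0.02      ]
```

```bash
python3 -m creep '[[0.008,-0.0003,0,0],[0.017,-0.0006,0,0],[0.026,-0.0009,0,0],[0.035,-0.0012,0,0],[0.044,-0.0015,0,0]]'; python3 -c "
from h import *
to(.5649,.130,.028,90.5)"; python3 -m creep '[[0.009,0,0,0],[0.018,0,0,0],[0.027,0,0,0],[0.036,0,0,0],[0.045,0,0,0]]'; python3 - <<'E'
from h import *
to(.5649,.130,.028,90.5)
wsnap('w5')
i=cv2.imread('pics/w5.png')[0:280,180:460]
i=cv2.resize(i,None,fx=2.1,fy=2.1,interpolation=cv2.INTER_CUBIC);cv2.imwrite('pics/w5c.png',i)
E
```

```text
time_s: 6.15
ee_pos: [0.5655, -0.045, 0.0283]
eef_rot: [[-0.006, 1.0, -0.0], [1.0, 0.006, -0.0], [-0.0, -0.0, -1.0]]
contact_force: [0.2, -2.6, -0.3]
gripper_width: 0.0138
grasp_force: 1.0
now [ 0.5655 -0.045   0.0283] phi 90.35 -> shift [0.175  0.0005 0.0003] turn -0.0026
time_s: 6.78
ee_pos: [0.5653, -0.0, 0.0284]
eef_rot: [[-0.006, 1.0, 0.0], [1.0, 0.006, -0.0], [-0.0, 0.0, -1.0]]
contact_force: [0.1, -2.8, 1.8]
gripper_width: 0.0139
grasp_force: 1.2
now [ 0.5653 -0.      0.0284] phi 90.35 -> shift [0.13   0.0004 0.0004] turn -0.0027
```

View pics/w5c.png

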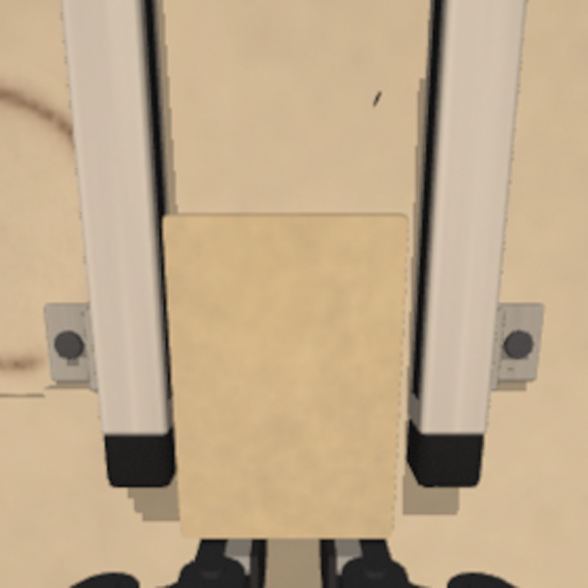

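The carton sits in the lane: leading edge columns 164–408, trailing edge columns 182–393. The bars' outer edges are at 105/486 (row 435) and 62/526 (row 0). It is slightly left of centre.

```bash
python3 - <<'E'
from h import *
s=np.load('pics/w5.npz')
g=lambda u,v,z:px2w(s,180+u/2.1-.26,v/2.1-.26,z)
c=[g(*p,.059) for p in [(164,214),(408,216),(393,538),(182,538)]]
print(np.round(c,4).tolist(),np.mean(c,0)); d=c[0]+c[1]-c[2]-c[3]; print(np.degrees(np.arctan2(d[1],d[0])))
for r,a,b in((435,105,486),(435,170,419),(0,62,526),(0,142,441)): A,B=g(a,r,.02),g(b,r,.02);print((A+B)/2,B-A)
E
```

```text
[[0.5409, 0.0759, 0.059], [0.584, 0.0759, 0.059], [0.5848, 0.0129, 0.059], [0.5413, 0.0125, 0.059]] [0.5627495  0.04426864 0.059     ]
90.53239062067266
[0.56470154 0.0222477  0.02      ] [1.00605274e-01 8.20784939e-04 2.77555756e-17]
[0.56445134 0.02224566 0.02      ] [0.06575023 0.00053642 0.        ]
[0.56348218 0.12191492 0.02      ] [0.10111359 0.00072859 0.        ]
[0.56295167 0.12191109 0.02      ] [0.06515792 0.00046951 0.        ]
```

```bash
python3 -m creep '[[0.009,0.0001,0,0],[0.018,0.0002,0,0],[0.027,0.0003,0,0],[0.036,0.0004,0,0],[0.045,0.0005,0,0]]'; python3 -m creep '[[0.009,0,0,0],[0.018,0.0001,0,0],[0.027,0.0002,0,0],[0.036,0.0003,0,0],[0.045,0.0003,0,0]]'; python3 -c "
from h import *
to(.5647,.130,.028,90.6)"
```

```text
time_s: 7.45
ee_pos: [0.5654, 0.0451, 0.0283]
eef_rot: [[-0.006, 1.0, -0.0], [1.0, 0.006, 0.0], [0.0, -0.0, -1.0]]
contact_force: [-0.1, -2.6, 1.4]
gripper_width: 0.0144
grasp_force: 1.1
time_s: 8.07
ee_pos: [0.5655, 0.09, 0.0283]
eef_rot: [[-0.006, 1.0, -0.0], [1.0, 0.006, 0.0], [0.0, -0.0, -1.0]]
contact_force: [0.6, -2.3, 0.4]
gripper_width: 0.0138
grasp_force: 1.1
now [0.5655 0.09   0.0283] phi 90.34 -> shift [ 0.04   -0.0006  0.0003] turn -0.0045
```

```bash
python3 -m creep '[[0.006,0,0,0],[0.012,0,0,0],[0.018,0,0,0],[0.024,0,0,0],[0.03,0,0,0]]'; python3 -m creep '[[0.001,0,0,0],[0.002,0,0,0],[0.003,0,0,0],[0.004,0,0,0],[0.005,0,0,0]]';  python3 -m creep '[[0.0005,0,0,0],[0.001,0,0,0],[0.0015,0,0,0],[0.002,0,0,0]]'; python3 -c "
from h import *
wsnap('w6')"
```

```text
time_s: 8.7
ee_pos: [0.5653, 0.1197, 0.0283]
eef_rot: [[-0.006, 1.0, -0.0], [1.0, 0.006, -0.0], [-0.0, -0.0, -1.0]]
contact_force: [0.4, -1.1, 1.1]
gripper_width: 0.0139
grasp_force: 1.1
time_s: 9.32
ee_pos: [0.5653, 0.1243, 0.0283]
eef_rot: [[-0.006, 1.0, -0.0], [1.0, 0.006, -0.0], [-0.0, -0.0, -1.0]]
contact_force: [0.0, -1.4, 0.1]
gripper_width: 0.0141
grasp_force: 1.2
time_s: 9.82
ee_pos: [0.5653, 0.1264, 0.0283]
eef_rot: [[-0.006, 1.0, -0.0], [1.0, 0.006, -0.0], [-0.0, -0.0, -1.0]]
contact_force: [-0.5, -2.8, 0.8]
gripper_width: 0.0137
grasp_force: 1.2
```

View pics/w6.png

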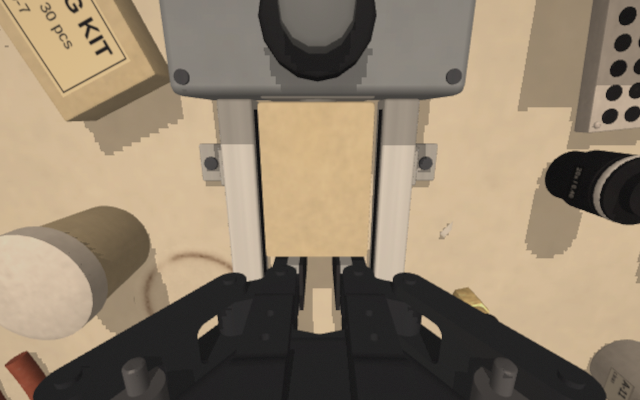

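The carton's leading edge (row 101) has almost reached the head face (row 98), and it is centred in the lane. I'll creep on until the force rises.

```bash
python3 -m creep '[[0.0005,0,0,0],[0.001,0,0,0],[0.0015,0,0,0],[0.0015,0,0,0]]' | egrep 'ee_pos|contact'; python3 -m creep '[[0.0005,0,0,0],[0.001,0,0,0],[0.0015,0,0,0],[0.0015,0,0,0]]'| egrep 'ee_pos|contact'
```

```text
ee_pos: [0.5653, 0.128, 0.0283]
contact_force: [-0.9, -2.5, 0.7]
ee_pos: [0.5653, 0.1294, 0.0283]
contact_force: [-0.4, -1.9, 0.6]
```

```bash
python3 -m creep '[[0.0005,0,0,0],[0.001,0,0,0],[0.001,0,0,0]]' | egrep 'ee_pos|contact'; python3 -m creep '[[0.0005,0,0,0],[0.001,0,0,0],[0.001,0,0,0]]'| egrep 'ee_pos|contact'
```

```text
ee_pos: [0.5653, 0.1295, 0.0283]
contact_force: [-0.2, -6.6, 0.2]
ee_pos: [0.5653, 0.1295, 0.0283]
contact_force: [0.3, -9.1, 0.4]
```

The carton is home, with 9 N on the stop and no further travel. I'll back off, rise and move over the button.

```bash
python3 -m creep '[[-0.004,0,0,0],[-0.015,0,0,0],[-0.03,0,-0.02,0],[-0.03,0,-0.06,0],[-0.03,0,-0.1,0]]' | egrep 'ee_pos|contact'; python3 - <<'E'
from h import *
wsnap('w7')
i=cv2.imread('pics/w7.png')[0:300,150:490]
cv2.imwrite('pics/w7c.png',cv2.resize(i,None,fx=2,fy=2,interpolation=cv2.INTER_CUBIC))
to(.5622,.231,.13,90.5)
E
```

```text
ee_pos: [0.5655, 0.1005, 0.1304]
contact_force: [0.2, -0.3, 0.5]
now [0.569  0.1007 0.1358] phi 90.31 -> shift [ 0.1303 -0.0061  0.0058] turn -0.0034
```

View pics/w7c.png

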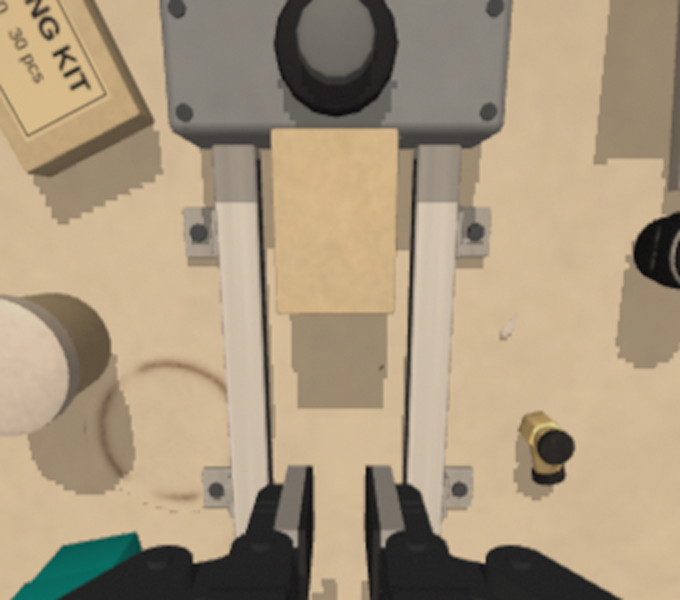

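```bash
python3 -m creep '[[0,0,0,0],[0,0,0,0]]' 0 | egrep 'ee_pos|contact|width'; python3 - <<'E'
from h import *
s=np.load('pics/w7.npz'); print(s['origin'],px2w(s,150+336/2,40/2,.067),px2w(s,150+215/2,202/2,.02),px2w(s,150+460/2,202/2,.02))
wsnap('w8'); to(.5622,.231,.1,90.5)
a=cv2.imread('pics/w7.png',0).astype(np.float32);b=cv2.imread('pics/w8.png',0).astype(np.float32)
print(cv2.phaseCorrelate(a[:180].copy(),b[:180].copy()))
E
```

```text
ee_pos: [0.5647, 0.1011, 0.1281]
contact_force: [-0.8, -0.2, -0.3]
gripper_width: 0.0001
[0.56409777 0.17190762 0.27251257] [0.56277392 0.22974859 0.067     ] [0.51197563 0.18258822 0.02      ] [0.61485389 0.18325486 0.02      ]
now [0.5645 0.1012 0.1276] phi 90.32 -> shift [ 0.1299 -0.0016  0.0277] turn -0.0031
((0.8797435295543892, 0.3479339021526897), 0.548818199104733)
```

```bash
python3 -m creep '[[0.045,0,0,0],[0.09,-0.001,0,0],[0.129,-0.0015,0,0],[0.129,-0.0015,0.02,0],[0.129,-0.0015,0.04,0]]' | egrep 'ee_pos|contact'; python3 -m creep '[[0,0,0,0],[0,0,0.004,0],[0,0,0.008,0],[0,0,0.012,0],[0,0,0.015,0]]' | egrep 'ee_pos|contact'
```

```text
ee_pos: [0.5623, 0.2311, 0.0866]
contact_force: [0.1, 0.1, 0.1]
ee_pos: [0.5633, 0.2303, 0.0734]
contact_force: [0.0, 0.1, 0.2]
```

```bash
python3 -m creep '[[0,0,0.003,0],[0,0,0.006,0],[0,0,0.008,0],[0,0,0.008,0]]' | egrep 'ee_pos|contact'; python3 -m creep '[[0,0,0.001,0],[0,0,0.002,0],[0,0,0.003,0],[0,0,0.003,0]]' | egrep 'ee_pos|contact'
```

```text
ee_pos: [0.5632, 0.2304, 0.0654]
contact_force: [-1.4, 0.0, 2.2]
ee_pos: [0.5632, 0.2304, 0.0624]
contact_force: [-1.1, 0.1, 4.1]
```

```bash
python3 -m creep '[[0,0,0.0007,0],[0,0,0.0014,0],[0,0,0.0014,0],[0,0,0.0014,0]]' | egrep 'ee_pos|contact'; python3 -m creep '[[0,0,0.0007,0],[0,0,0.001,0],[0,0,0.001,0]]' | egrep 'ee_pos|contact'
```

```text
ee_pos: [0.5633, 0.2304, 0.062]
contact_force: [-3.3, 0.3, 8.6]
ee_pos: [0.5633, 0.2304, 0.0619]
contact_force: [-3.4, -1.3, 14.1]
```

The button bottomed out at 5 mm of travel, with the force rising sharply. I'll release it, lift clear and check.

```bash
python3 -m creep '[[0,0,-0.005,0],[0,0,-0.02,0],[0,0,-0.06,0],[-0.05,0,-0.1,0],[-0.1,0,-0.14,0]]' | egrep 'ee_pos|contact'; python3 -m creep '[[-0.03,0,0,0],[-0.03,0,0,0],[-0.03,0,0,0]]' | egrep 'time|ee_pos|contact'; python3 - <<'E'
from h import *
wsnap('w9')
i=cv2.imread('pics/w9.png')[0:300,150:490]
cv2.imwrite('pics/w9c.png',cv2.resize(i,None,fx=2,fy=2,interpolation=cv2.INTER_CUBIC))
E
```

```text
ee_pos: [0.5637, 0.1322, 0.1993]
contact_force: [0.6, -0.6, -0.2]
time_s: 16.73
ee_pos: [0.5636, 0.1033, 0.1977]
contact_force: [0.2, 0.2, 1.3]
```

View pics/w9c.png

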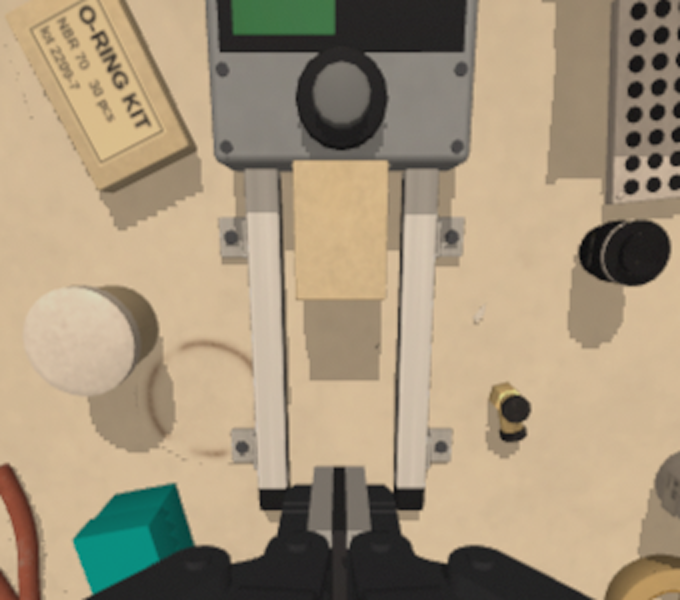

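The carton is square at the stop (leading edge at row 160, columns 293–387), the button at (340,92) is back up and the robot is clear.

```bash
python3 -c "
from plant import env
print(env.sign_off())"
```

```text
the job is handed in; nothing more can be done
None
```

I pushed the carton home against the end stop, pressed the read button its full 5 mm and let it spring back, then handed the job in at about 17 s; the last picture showed the carton square at the stop and the robot clear, and the hand-in gave no verdict.

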